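# Refill the organizer's lift-out tray

## Task

Gather the square cologne bottle, the pill box, the smaller rose jar and the steel tie-clip dish into the white tray, each upright and flat inside the recess of its own shape and size, with the bottle and the pill box lined up with their recesses. Set each down gently, without dropping it. Leave the round blue bottle and the larger rose jar standing where they are.

Things in the scene. Friction and masses are not known exactly. Their poses are not given: they have to be found in the camera images.
- cologne: The cologne bottle with the SQUARE body, blue glass, 40 x 40 mm, 52 mm high, sides along its x and y; above it a black cap 20 mm across up to 72 mm. About 0.14 kg. Origin: centre of the underside, z up. Loose, stands upright on the dresser.
- pill_box: Oblong white ceramic pill box with a thin brass seam: 64 mm long (x), 34 mm wide (y), 30 mm high, closed. About 0.09 kg. Origin: centre of the underside, z up. Loose, stands upright on the dresser.
- small_jar: The SMALLER round rose-tinted glass jar with a closed steel twist lid: 44 mm across, 40 mm high, straight sides. About 0.09 kg. Origin: centre of the underside, z up. Loose, stands upright on the dresser.
- clip_dish: Round steel tie-clip dish, 60 mm across, 26 mm high, straight sides; shallow hollow in the top with two tie clips fixed inside. About 0.11 kg. Origin: centre of the underside, z up. Loose, stands upright on the dresser.
- recess_square: Insert with the SQUARE recess, 60 x 60 mm, for the square cologne bottle. One of four white inserts, 104 mm square, 8 mm thick, set 2 x 2 (106 mm between centres, any arrangement) in a fixed white tray 222 mm square, rim 14 mm high. Origin: centre of its underside, 4 mm above the dresser; z up, x, y along its sides. Grey recess floor 4 mm, lip 8 mm above the origin.
- recess_oblong: Insert with the OBLONG recess, 84 mm (x) by 54 mm (y), for the pill box. One of four white inserts, 104 mm square, 8 mm thick, set 2 x 2 (106 mm between centres, any arrangement) in a fixed white tray 222 mm square, rim 14 mm high. Origin: centre of its underside, 4 mm above the dresser; z up, x, y along its sides. Grey recess floor 4 mm, lip 8 mm above the origin.
- recess_small_round: Insert with the SMALLER round recess, 64 mm across, for the smaller jar. One of four white inserts, 104 mm square, 8 mm thick, set 2 x 2 (106 mm between centres, any arrangement) in a fixed white tray 222 mm square, rim 14 mm high. Origin: centre of its underside, 4 mm above the dresser; z up, x, y along its sides. Grey recess floor 4 mm, lip 8 mm above the origin.
- recess_large_round: Insert with the LARGER round recess, 80 mm across, for the tie-clip dish. One of four white inserts, 104 mm square, 8 mm thick, set 2 x 2 (106 mm between centres, any arrangement) in a fixed white tray 222 mm square, rim 14 mm high. Origin: centre of its underside, 4 mm above the dresser; z up, x, y along its sides. Grey recess floor 4 mm, lip 8 mm above the origin.
- round_bottle: Look-alike that stays: bottle of the same blue glass and black cap but with a ROUND body 42 mm across, 52 mm high, 72 mm with cap. Origin: centre of the underside, z up. Loose, stands upright on the dresser.
- large_jar: Look-alike that stays: the LARGER rose-tinted jar with a steel lid, 62 mm across, 52 mm high. Origin: centre of the underside, z up. Loose, stands upright on the dresser.
Things that resemble listed ones, but are neither listed nor needed, are in the scene too. What is shaped like the clip_dish but turquoise is not meant. What is shaped like the recess_oblong but purple is not meant.

How it is judged:
By the outcome, as a careful person would: the job done as asked, in the order asked, and still so for the second after the job is handed in, with the robot touching nothing.
It also fails if it takes over 106 s, if anything falls off the work surface, if the arm or the gripper's body presses on something with over 40 N, if the wrist force passes 120 N, or if a joint passes its speed limit or range.

## Robot

A 6-joint arm with a two-finger parallel gripper is mounted at the origin on the work surface. World frame = base frame: x ahead of the robot, y to its left, z up, the work surface at z = 0. Lengths are in m, angles in degrees, forces in N, time in s.
With the tool pointing down it reaches from about 0.425 to 1.125 m from the base axis. Payload 14.9 kg.
Tool frame: the origin (TCP) lies at the very end of the fingers, on their centre line; the grasp point (between the pads) lies 19 mm behind it; z points along the fingers, y is the line along which they close (so a half turn about z gives the same grasp; the last joint's range is limited). The gripper opens to 91 mm and grips with 3 to 60 N. Pads are 32 mm wide; open, the fingers measure 118 mm over their backs; the gripper's body (76 mm by 178 mm) begins 60 mm behind the grasp point.
Start: joints at [71.03, 21.709, 99.362, -0, 58.929, -1.908], TCP at [0.205, 0.669, 0.214] pointing down, gripper open.
Joint ranges: [-158.91, 158.91], [-42.39, 125.64], [0.06, 152.35], [-60.88, 240.88], [17.5, 164.5], [-176.32, 176.32]. Speed limits (degrees/s): [108.29, 108.29, 136.94, 180, 180, 180].

## Interface

Orientations are given as [roll, pitch, yaw] about the fixed x, y, z axes, in that order (R = Rz(yaw) Ry(pitch) Rx(roll)).
In Python, from rig import monitor, viewer, finish_job gives the robot as it stands.
- The arm moves only by the shell command python3 -m handwheel 'ROWS' [OPENING]. ROWS is a JSON object of lists of equal length, an entry for each row: "delta_pos": the shift along the tool's x, y, z in units of 30 mm (1.0 is 30 mm), a list of three; "turn": the turn about the tool's z in units of 5 degrees (1.0 is 5 degrees). A call has 1 to 20 rows; each row shifts and turns the commanded pose from where the row before left it, along the tool's axes as they then stand; what a row does not reach is not made up. A row lasts 1/10 s, in which the tool goes at most 50 mm and 8.59 degrees, less where a joint would pass 70% of its speed; a pose out of reach is approached as far as the arm can. A call is refused whole if a number of a shift passes 1 or a number of a turn 1, either way. A call with a gripper value outside its range is refused whole. OPENING is the opening, from 0 (shut) to 1 (fully open), set as the call begins (- or left out, the last holds). The fingers move at their own pace and stop on an object; the grip force is fixed at half the most. Time passes only in rows, so rows that do not move let the fingers close. It gives the time, the measured TCP pose, the force, the opening and the grip force at its end, in the units of the state.
- monitor.state(): the state, without advancing time (a new reading comes with each control period).
- viewer.grab_frame(name): name is "scene" or "top" or "wrist"; returns (picture, depth): 384x512x3 uint8, red, green, blue; 384x512 float32, m along the optical axis (not along the pixel's ray), 0 where there is no reading.
- viewer.get_calibration(name): a dict with "fx", "fy", "cx", "cy" (pixels), "D" ([k1, k2, p1, p2, k3] as OpenCV has them; the pictures are not rectified), "rvec" (rotation vector, rad) and "tvec" (3), from world to camera coordinates, as OpenCV has them. Camera axes: x right, y down, z forward; pixel columns grow to the right and rows downward; lengths in m; the calibration is good to about 2 mm. A picture is of the moment at which its call begins: read the wrist's pose just before it. get_calibration takes no time and is no camera call; for the wrist camera it gives the pose at the moment of the call.
- finish_job(): hands the job in; it is judged then, once.
Trained networks look in the newest picture that a camera, given by its name, has taken for a name from the list of things; names that differ only in an ending like _2 or _b are one class to them, and where a whole thing is asked for, a point or a joint stands for the part that bears it (a point fixed in the world has none). Each returns a list of dicts, best first, with "conf" (0 to 1); they miss things now and then, are a little off and sometimes report something else, mostly with a low value. They report only what shows in the picture. A call takes as long as a camera call. They do not tell look-alikes from the thing itself.
- viewer.outline_of(camera, target): "region" (384x512 bool, what is visible of it) and "pixel" ([row, column] in pixels, amid what is visible of it).
- viewer.pinpoint(camera, target): "pixel" ([row, column] in pixels: a listed point, or the origin of a listed thing).
The state is a dict: "clock": time; "joint_positions": joint angles; "qvel": joint speeds; "joint_efforts": joint torques, N m; "tool_pos": TCP position; "tool_rot": TCP orientation; "ft_force": force on the tool from outside, world axes, zero at the start; "wrist_torque": the same for the moment, N m; "gripper_width": finger opening in m; "finger_force": force on a finger pad.
Only numpy, scipy, OpenCV 4.12 (cv2) and the standard library are available. Lean on these libraries where they do the work, as an engineer would, in place of code of your own. Each camera call takes 0.05 s, during which the arm holds its last target. There are 200 camera calls.

## Working session

There is one attempt and no reset: what is moved stays moved. The work goes in short steps, Python scripts to look and compute and a shell command to move; the robot and the scene stay as the last step left them, time stands still between calls to the robot, and variables do not carry over. Pictures are saved under pics/ and viewed, at most 14 in all, crops included, and the job is handed in when it is done.

```bash
mkdir -p pics; ls; python3 - <<'E'
from rig import monitor, viewer
import cv2,numpy as np
s=monitor.state();print(s)
for c in("top","scene"):
    p,d=viewer.grab_frame(c);cv2.imwrite(f"pics/{c}0.png",p[:,:,::-1]);np.savez(f"{c}0.npz",p=p,d=d)
    print(viewer.get_calibration(c))
E
```

```text
pics
{'clock': 0.0, 'joint_positions': array([ 7.10287137e+01,  2.17378054e+01,  9.93942147e+01, -9.71032717e-04,
        5.89276461e+01, -1.90574764e+00]), 'qvel': array([-0.08277917,  0.09896293, -0.02412633,  0.05511204,  0.02577864,
       -0.01476972]), 'joint_efforts': array([-5.49659180e-04, -7.63713455e+01, -4.34358680e+01,  6.50689239e-02,
        4.25146054e-02, -3.09920699e-05]), 'tool_pos': array([0.20528668, 0.66882736, 0.21330896]), 'tool_rot': array([-1.79940339e+02, -1.15350162e-03,  1.62934962e+02]), 'ft_force': array([-0.09567505,  0.39593691, -0.13880814]), 'wrist_torque': array([ 0.03238645,  0.00303457, -0.03276356]), 'finger_force': 0.0, 'gripper_width': 0.09103276456301718}
{'fx': 403.3607162861438, 'fy': 403.3607162861438, 'cx': 257.5792970754897, 'cy': 186.9197246722118, 'D': array([-0.10455145,  0.        ,  0.        ,  0.        ,  0.        ]), 'rvec': array([ 2.14821548, -2.13724704,  0.19291284]), 'tvec': array([-0.02009221,  0.45066726,  0.98572402])}
{'fx': 444.2904833975872, 'fy': 444.2904833975872, 'cx': 251.5542589024024, 'cy': 198.81881945313975, 'D': array([-0.08044491,  0.        ,  0.        ,  0.        ,  0.        ]), 'rvec': array([ 2.03574146,  1.15602057, -0.50916608]), 'tvec': array([-0.23730502, -0.22077367,  1.60800356])}
```

View pics/top0.png

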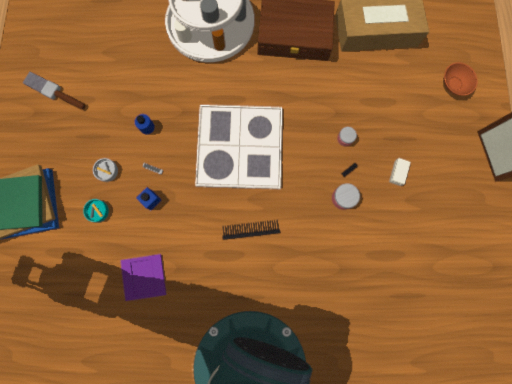

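View pics/scene0.png

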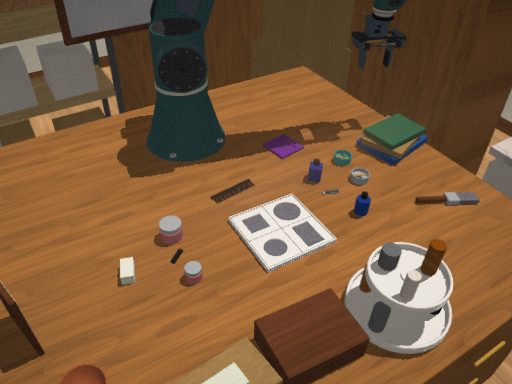

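Top view: the tray is at about (240,147), with oblong (221,126), small round (260,127), large round (218,164) and square (258,166). The square bottle is at (149,198) and the round one at (145,124). The steel dish is at (105,170), the small jar at (347,135), the large jar at (346,195) and the pill box at (400,172). The turquoise dish at (96,210) and the purple insert at (143,277) are decoys.

```bash
cat > h.py <<'E'
import numpy as np,cv2
from rig import viewer,monitor
def cal(c):
    k=viewer.get_calibration(c);K=np.array([[k['fx'],0,k['cx']],[0,k['fy'],k['cy']],[0,0,1]])
    R=cv2.Rodrigues(k['rvec'])[0];return K,k['D'],R,np.array(k['tvec']).ravel(),k['rvec']
def rays(c,uv):
    K,D,R,t,_=cal(c);n=cv2.undistortPoints(np.array(uv,float).reshape(-1,1,2),K,D)[:,0]
    return np.c_[n,np.ones(len(n))]@R, -R.T@t      # dirs (unit depth), cam centre
def onplane(c,uv,z):
    d,o=rays(c,uv);return o+d*((z-o[2])/d[:,2])[:,None]
def cloud(c,depth,mask):
    v,u=np.nonzero(mask&(depth>0));d,o=rays(c,np.c_[u,v]);return o+d*depth[v,u][:,None]
def proj(c,P):
    K,D,R,t,rv=cal(c);return cv2.projectPoints(np.array(P,float).reshape(-1,3),rv,t,K,D)[0][:,0]
E
python3 - <<'E'
from h import *
p,d=viewer.grab_frame("top")
H=dict(cologne=.052,pill_box=.03,small_jar=.04,clip_dish=.026,round_bottle=.052,large_jar=.052,recess_square=.012,recess_oblong=.012,recess_small_round=.012,recess_large_round=.012)
for n,h in H.items():
    for o in viewer.outline_of("top",n)[:4]:
        m=o["region"]
        if o["conf"]<.2 or m.sum()<10: continue
        P=cloud("top",d,m);z=P[:,2]
        T=P[abs(z-h)<.006] if (abs(z-h)<.006).sum()>10 else P
        # contour at plane h
        v,u=np.nonzero(m);Q=onplane("top",np.c_[u,v],h)[:,:2]
        r=cv2.minAreaRect((T[:,:2]*1000).astype(np.float32))
        print(n,round(o["conf"],2),np.round(o["pixel"]),"n",len(T),"zpct",np.round(np.percentile(z,[5,50,95])*1e3),"top mean",np.round(T[:,:2].mean(0),4),"rect",[np.round(x,1) for x in r])
# sharp gray-floor fit of recesses
g=p.max(2).astype(int);hs=cv2.cvtColor(p,cv2.COLOR_RGB2HSV)
sub=np.zeros(g.shape,bool);sub[106:188,198:282]=True
n,l,st,ce=cv2.connectedComponentsWithStats(((g<150)&sub).astype(np.uint8))
for i in range(1,n):
    if st[i,4]>150:
        v,u=np.nonzero(l==i);Q=onplane("top",np.c_[u,v],.008)[:,:2]*1000
        print("floor",np.round(ce[i],1),st[i,4],np.round(Q.mean(0),1),[np.round(x,1) for x in cv2.minAreaRect(Q.astype(np.float32))])
w=((hs[...,1]<60)&(g>150)); 
for nm,(a,b,c2,e),h in(("tray",(100,192,190,290),.014),("pill",(155,190,385,415),.03)):
    s=np.zeros(w.shape,bool);s[a:b,c2:e]=1;v,u=np.nonzero(w&s);Q=onplane("top",np.c_[u,v],h)[:,:2]*1000
    print(nm,Q.mean(0).round(1),[np.round(x,1) for x in cv2.minAreaRect(Q.astype(np.float32))])
cv2.imwrite("pics/crop1.png",cv2.resize(np.hstack([p[105:225,75:215],p[105:225,325:425]])[:,:,::-1],None,fx=3.3,fy=3.3,interpolation=cv2.INTER_CUBIC))
E
```

```text
cologne 0.69 [199. 145.] n 194 zpct [10. 51. 73.] top mean [0.4199 0.2583] rect [array([421.1, 260.2]), array([40.2, 40.4]), np.float64(46.9)]
cologne 0.53 [137. 346.] n 311 zpct [ 0. 39. 43.] top mean [ 0.5897 -0.2506] rect [array([ 598. , -258.3]), array([46.5, 61.9]), np.float64(56.0)]
pill_box 0.69 [170. 401.] n 313 zpct [15. 30. 34.] top mean [ 0.4975 -0.3932] rect [array([ 497.4, -394.2]), array([36.4, 62.9]), np.float64(70.6)]
small_jar 0.81 [137. 348.] n 205 zpct [ 6. 39. 43.] top mean [ 0.5907 -0.2525] rect [array([ 590.7, -252.6]), array([42. , 40.5]), np.float64(0.3)]
clip_dish 0.97 [172. 106.] n 109 zpct [ 2. 14. 26.] top mean [0.4973 0.384 ] rect [array([497.8, 384.7]), array([58. , 57.3]), np.float64(50.9)]
clip_dish 0.89 [211.  93.] n 107 zpct [10. 15. 27.] top mean [0.3903 0.403 ] rect [array([389.8, 402.9]), array([60.6, 57.1]), np.float64(89.8)]
round_bottle 0.69 [125. 144.] n 132 zpct [ 9. 51. 73.] top mean [0.6164 0.2803] rect [array([618.9, 281.6]), array([39.2, 38.9]), np.float64(2.0)]
large_jar 0.93 [194. 345.] n 452 zpct [18. 52. 55.] top mean [ 0.4294 -0.2416
[... 862 characters left out ...]
3. 216.] n 1420 zpct [ 6. 10. 15.] top mean [0.5142 0.0857] rect [array([515.7,  85.8]), array([103.3, 104.8]), np.float64(0.2)]
floor [219.9 125.7] 567 [621.5  83.4] [array([621.9,  83.2]), array([51.7, 81.8]), np.float64(88.9)]
floor [259.6 126.8] 395 [619.2 -22.9] [array([619.5, -23.1]), array([59.6, 59.5]), np.float64(26.1)]
floor [218.  164.3] 660 [515.3  86.3] [array([516.3,  86.4]), array([75.6, 73.9]), np.float64(0.9)]
floor [258.5 165.5] 473 [512.8 -20.4] [array([513. , -20.5]), array([56.6, 55.6]), np.float64(0.4)]
tray [563.7  27. ] [array([565. ,  31.3]), array([221.6, 222.1]), np.float64(88.5)]
pill [ 496.5 -390.7] [array([ 496.4, -390.8]), array([38.7, 66.8]), np.float64(71.1)]
```

View pics/crop1.png

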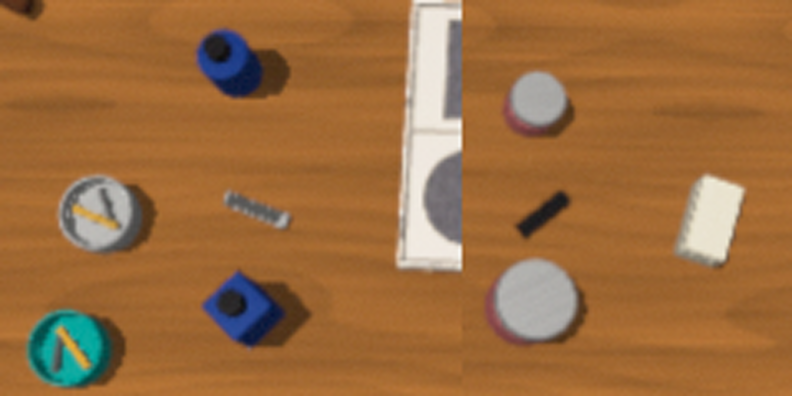

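```bash
cat > go.py <<'E'
# usage: go.py x y z psi : shift (mm & units) in tool axes as they stand after the turn, and before it
import sys,numpy as np
from scipy.spatial.transform import Rotation as Ro
from rig import monitor
x,y,z,psi=map(float,sys.argv[1:]);s=monitor.state()
d=np.array([x,y,z])-s["tool_pos"];c=s["tool_rot"][2]
t=((c-psi+90)%360-180+90) if 0 else (c-psi+180)%360-180
f=lambda a:(Ro.from_euler('xyz',[180,0,a],degrees=True).inv().apply(d)/.03).round(2)
print("t",round(s["clock"],1),"pos",s["tool_pos"].round(4),"psi",round(c,1),"turn units",round(t/5,2),"shift before",f(c),"after turn",f(psi))
E
python3 go.py 0.421 0.260 0.15 136.9
```

```text
t 0.7 pos [0.2054 0.6692 0.2139] psi 162.9 turn units 5.21 shift before [-10.87 -10.93   2.13] after turn [-14.57  -5.05   2.13]
```

```bash
python3 -m handwheel '{"delta_pos":[[-0.5,-0.5,0.1],[-0.94,-0.95,0.2],[-0.94,-0.95,0.2],[-0.94,-0.95,0.2],[-0.94,-0.95,0.2],[-0.94,-0.95,0.2],[-0.94,-0.95,0.2],[-0.94,-0.95,0.2],[-0.94,-0.95,0.2],[-0.94,-0.95,0.2],[-0.94,-0.95,0.2],[-0.94,-0.93,0.1],[0,0,0],[0,0,0],[0,0,0],[0,0,0],[0,0,0],[0,0,0]],"turn":[0,0,0,0,0,0,0,0,0,0,0,0,0.8,0.9,0.9,0.9,0.9,0.8]}' 1; python3 go.py 0.421 0.260 0.012 136.9
```

```text
clock: 2.45
tool_pos: [0.4202, 0.2604, 0.1481]
tool_rot: [180.0, 0.0, 136.8]
ft_force: [-0.1, -0.5, -0.4]
gripper_width: 0.0913
finger_force: 0.0
t 2.5 pos [0.4202 0.2604 0.1481] psi 136.8 turn units -0.03 shift before [-0.03  0.01  4.54] after turn [-0.03  0.01  4.54]
```

```bash
python3 -m handwheel '{"delta_pos":[[0,0,0.7],[0,0,0.7],[0,0,0.7],[0,0,0.7],[0,0,0.7],[0,0,0.5],[0,0,0.3],[0,0,0.24],[0,0,0]],"turn":[0,0,0,0,0,0,0,0,0]}'; python3 -m handwheel '{"delta_pos":[[0,0,0],[0,0,0],[0,0,0],[0,0,0],[0,0,0],[0,0,0],[0,0,0],[0,0,0],[0,0,0],[0,0,0]],"turn":[0,0,0,0,0,0,0,0,0,0]}' 0.2
```

```text
clock: 3.35
tool_pos: [0.4199, 0.2602, 0.0113]
tool_rot: [-180.0, -0.0, 136.9]
ft_force: [-1.3, 0.4, 0.1]
gripper_width: 0.0911
finger_force: 0.0
clock: 4.35
tool_pos: [0.4201, 0.2603, 0.0118]
tool_rot: [180.0, 0.0, 136.9]
ft_force: [-1.4, 0.1, 2.8]
gripper_width: 0.04
finger_force: 29.9
```

```bash
python3 -m handwheel '{"delta_pos":[[0,0,-0.2],[0,0,-0.5],[0,0,-0.7],[0,0,-0.7],[0,0,-0.5],[0,0,-0.4],[0,0,0],[0,0,0],[0,0,0],[0,0,0],[0,0,0],[0,0,0],[0,0,0],[0,0,0],[0,0,0],[0,0,0]],"turn":[0,0,0,0,0,0.8,1,1,1,1,1,1,1,1,0.8,0]}'; python3 go.py 0.5133 -0.0205 0.10 88.6
```

```text
clock: 5.95
tool_pos: [0.4199, 0.2602, 0.1019]
tool_rot: [-180.0, 0.0, 88.9]
ft_force: [0.5, -0.6, -1.1]
gripper_width: 0.0395
finger_force: 29.9
t 6.0 pos [0.4199 0.2602 0.1019] psi 88.9 turn units 0.05 shift before [-9.29  3.3   0.06] after turn [-9.28  3.34  0.06]
```

```bash
python3 -m handwheel '{"delta_pos":[[-0.4,0.14,0],[-0.8,0.29,0],[-0.9,0.32,0],[-0.9,0.32,0],[-0.9,0.32,0],[-0.9,0.32,0],[-0.9,0.32,0],[-0.9,0.32,0],[-0.9,0.32,0],[-0.8,0.29,0],[-0.6,0.22,0],[-0.38,0.14,0],[0,0,0],[0,0,0.6],[0,0,0.6],[0,0,0.5],[0,0,0.4],[0,0,0.2],[0,0,0]],"turn":[0,0,0,0,0,0,0,0,0,0,0,0.05,0,0,0,0,0,0,0]}'; python3 go.py 0.5133 -0.0205 0.02 88.6; python3 - <<'E'
from h import *
p,d=viewer.grab_frame("scene");cv2.imwrite("pics/s2.png",cv2.resize(p[150:290,200:370,::-1],None,fx=4,fy=4,interpolation=cv2.INTER_CUBIC))
E
```

```text
clock: 7.85
tool_pos: [0.5141, -0.0197, 0.0321]
tool_rot: [-179.9, -0.0, 88.7]
ft_force: [-0.2, -0.0, -1.5]
gripper_width: 0.0399
finger_force: 29.9
t 7.8 pos [ 0.5141 -0.0197  0.0321] psi 88.7 turn units 0.02 shift before [-0.03 -0.02  0.4 ] after turn [-0.03 -0.02  0.4 ]
```

View pics/s2.png

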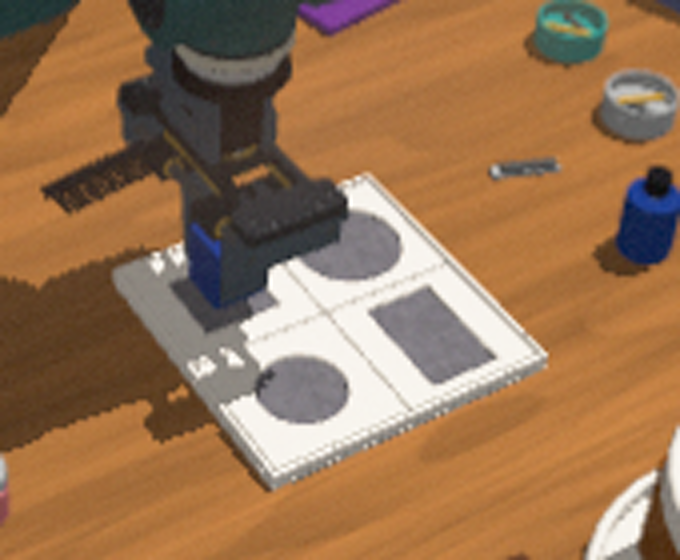

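The bottle hangs level over the square recess (crop ~(215,290)), roughly centred. I'll lower it gently.

```bash
python3 -m handwheel '{"delta_pos":[[0,0,0.15],[0,0,0.1],[0,0,0.06],[0,0,0.05],[0,0,0.03],[0,0,0]],"turn":[0,0,0,0,0,0]}'
```

```text
clock: 8.5
tool_pos: [0.5145, -0.0199, 0.021]
tool_rot: [-180.0, 0.0, 88.7]
ft_force: [0.0, 0.3, -1.8]
gripper_width: 0.0398
finger_force: 29.9
```

```bash
python3 -m handwheel '{"delta_pos":[[0,0,0.02],[0,0,0.02],[0,0,0],[0,0,0]],"turn":[0,0,0,0]}'
```

```text
clock: 8.9
tool_pos: [0.5145, -0.0199, 0.0199]
tool_rot: [180.0, 0.0, 88.7]
ft_force: [-0.8, -0.3, -0.9]
gripper_width: 0.0402
finger_force: 29.9
```

```bash
python3 -m handwheel '{"delta_pos":[[0,0,0.02],[0,0,0.02],[0,0,0],[0,0,0]],"turn":[0,0,0,0]}'
```

```text
clock: 9.3
tool_pos: [0.5146, -0.0199, 0.0196]
tool_rot: [-180.0, -0.0, 88.7]
ft_force: [-9.0, -0.2, 26.1]
gripper_width: 0.0398
finger_force: 30.0
```

```bash
python3 -m handwheel '{"delta_pos":[[0,0,-0.02],[0,0,0]],"turn":[0,0]}'; python3 -m handwheel '{"delta_pos":[[0,0,0],[0,0,0],[0,0,0],[0,0,0],[0,0,0],[0,0,0],[0,0,-0.2],[0,0,-0.5],[0,0,-0.9],[0,0,-0.9],[0,0,-0.9],[0,0,-0.5],[0,0,-0.3],[0,0,0]],"turn":[0,0,0,0,0,0,0,0,0,0,0,0,0,0]}' 0.75;  python3 go.py 0.4975 -0.3925 0.15 160.6
```

```text
clock: 9.5
tool_pos: [0.5147, -0.0199, 0.0197]
tool_rot: [180.0, 0.0, 88.7]
ft_force: [-3.3, -0.1, 10.8]
gripper_width: 0.0398
finger_force: 30.0
clock: 10.9
tool_pos: [0.5152, -0.0199, 0.1468]
tool_rot: [179.9, 0.0, 88.7]
ft_force: [-0.6, 0.4, -0.6]
gripper_width: 0.0685
finger_force: 0.0
t 10.9 pos [ 0.5152 -0.0199  0.1468] psi 88.7 turn units -14.38 shift before [-12.43  -0.3   -0.11] after turn [ -3.57 -11.91  -0.11]
```

```bash
python3 -m handwheel '{"delta_pos":[[-0.4,-0.01,0],[-0.9,-0.02,0],[-1,-0.03,0],[-1,-0.03,0],[-1,-0.03,0],[-1,-0.03,0],[-1,-0.03,0],[-1,-0.03,0],[-1,-0.03,0],[-1,-0.02,0],[-1,-0.02,0],[-1,-0.02,0],[-0.8,-0.02,0],[-0.33,-0.01,0]],"turn":[0,0,0,0,0,0,0,0,0,0,0,0,0,0]}' 1;  python3 -m handwheel '{"delta_pos":[[0,0,0],[0,0,0],[0,0,0],[0,0,0],[0,0,0],[0,0,0],[0,0,0],[0,0,0],[0,0,0.3],[0,0,0.4],[0,0,0.4],[0,0,0.4],[0,0,0.3],[0,0,0.2],[0,0,0],[0,0,0]],"turn":[-0.7,-1,-1,-1,-1,-1,-1,-1,-1,-1,-1,-1,-1,-1,-0.68,0]}'; python3 go.py 0.4975 -0.3925 0.01 160.6;python3 - <<'E'
from h import *
p,d=viewer.grab_frame("wrist");cv2.imwrite("pics/w3.png",p[:,:,::-1])
o=viewer.outline_of("wrist","pill_box")
for o in o[:2]:
    P=cloud("wrist",d,o["region"]);T=P[abs(P[:,2]-.03)<.005];print(o["conf"],o["pixel"],len(T),T.mean(0),cv2.minAreaRect((T[:,:2]*1000).astype(np.float32)))
E
```

```text
clock: 12.3
tool_pos: [0.4949, -0.3945, 0.144]
tool_rot: [-179.9, -0.0, 88.6]
ft_force: [-0.7, 0.1, 0.8]
gripper_width: 0.0911
finger_force: 0.0
clock: 13.9
tool_pos: [0.4953, -0.3919, 0.0842]
tool_rot: [180.0, -0.1, 160.7]
ft_force: [-0.2, -0.7, 1.6]
gripper_width: 0.0914
finger_force: 0.0
t 13.9 pos [ 0.4953 -0.3919  0.0842] psi 160.7 turn units 0.01 shift before [-0.07  0.01  2.47] after turn [-0.07  0.01  2.47]
0.73 [201.2, 246.1] 2585 [ 0.49530463 -0.39350972  0.03025415] ((497.5039978027344, -394.387939453125), (33.6253547668457, 64.56243133544922), 70.41804504394531)
```

View pics/w3.png

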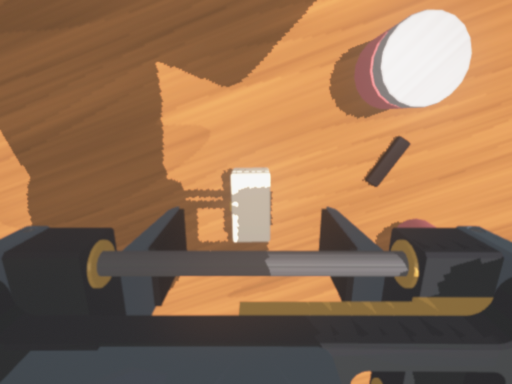

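The pill box sits centred between the fingers and parallel to the pads (px ~(250,205)).

```bash
python3 -m handwheel '{"delta_pos":[[-0.04,0.03,0.4],[-0.04,0.03,0.6],[0,0,0.6],[0,0,0.4],[0,0,0.25],[0,0,0.15],[0,0,0.07],[0,0,0],[0,0,0]],"turn":[0,0,0,0,0,0,0,0,0]}'; python3 -m handwheel '{"delta_pos":[[0,0,0],[0,0,0],[0,0,0],[0,0,0],[0,0,0],[0,0,0],[0,0,0],[0,0,0],[0,0,0],[0,0,0],[0,0,0],[0,0,0]],"turn":[0,0,0,0,0,0,0,0,0,0,0,0]}' 0.15; python3 go.py 0.6215 0.0834 0.13 178.7
```

```text
clock: 14.9
tool_pos: [0.4992, -0.3918, 0.0116]
tool_rot: [-180.0, 0.0, 160.6]
ft_force: [0.1, 0.1, -0.9]
gripper_width: 0.0913
finger_force: 0.0
clock: 16.1
tool_pos: [0.4989, -0.3916, 0.0111]
tool_rot: [-180.0, 0.0, 160.6]
ft_force: [0.0, -0.4, -0.5]
gripper_width: 0.0337
finger_force: 30.0
t 16.1 pos [ 0.4989 -0.3916  0.0111] psi 160.6 turn units -3.62 shift before [ 1.41 16.29 -3.96] after turn [-3.73 15.92 -3.96]
```

```bash
python3 -m handwheel '{"delta_pos":[[0,0,-0.2],[0,0,-0.5],[0,0,-0.8],[0,0,-0.9],[0,0,-0.8],[0,0,-0.5],[0,0,-0.26],[0,0,0]],"turn":[0,0,-0.6,-0.8,-0.8,-0.8,-0.62,0]}'; python3 -m handwheel '{"delta_pos":[[-0.09,0.4,0],[-0.19,0.8,0],[-0.22,0.95,0],[-0.22,0.95,0],[-0.22,0.95,0],[-0.22,0.95,0],[-0.22,0.95,0],[-0.22,0.95,0],[-0.22,0.95,0],[-0.22,0.95,0],[-0.22,0.95,0],[-0.22,0.95,0],[-0.22,0.95,0],[-0.22,0.95,0],[-0.22,0.95,0],[-0.22,0.95,0],[-0.2,0.85,0],[-0.12,0.5,0],[-0.03,0.12,0],[0,0,0]],"turn":[0,0,0,0,0,0,0,0,0,0,0,0,0,0,0,0,0,0,0,0]}'; python3 go.py 0.6215 0.0834 0.03 178.7
```

```text
clock: 16.9
tool_pos: [0.4997, -0.3921, 0.1324]
tool_rot: [-179.9, 0.1, 178.7]
ft_force: [-0.1, 0.5, -2.0]
gripper_width: 0.034
finger_force: 30.0
clock: 18.9
tool_pos: [0.6208, 0.085, 0.1296]
tool_rot: [-180.0, -0.0, 178.7]
ft_force: [-0.1, -0.2, -0.7]
gripper_width: 0.0339
finger_force: 30.0
t 18.9 pos [0.6208 0.085  0.1296] psi 178.7 turn units -0.0 shift before [-0.03 -0.05  3.32] after turn [-0.03 -0.05  3.32]
```

Settle to just above the floor (contact expected at TCP z ≈ 0.019).

```bash
python3 -m handwheel '{"delta_pos":[[-0.02,-0.05,0.4],[0,0,0.7],[0,0,0.8],[0,0,0.6],[0,0,0.4],[0,0,0.25],[0,0,0.15],[0,0,0.1],[0,0,0.1],[0,0,0.05],[0,0,0.05],[0,0,0.03],[0,0,0],[0,0,0]],"turn":[0,0,0,0,0,0,0,0,0,0,0,0,0,0]}'; python3 -m handwheel '{"delta_pos":[[0,0,0.02],[0,0,0]],"turn":[0,0]}'
```

```text
clock: 20.3
tool_pos: [0.6218, 0.0834, 0.0212]
tool_rot: [180.0, 0.0, 178.7]
ft_force: [-0.2, 0.9, -0.6]
gripper_width: 0.0339
finger_force: 30.0
clock: 20.5
tool_pos: [0.6217, 0.0834, 0.0204]
tool_rot: [-180.0, 0.0, 178.7]
ft_force: [0.0, -0.7, -0.6]
gripper_width: 0.0339
finger_force: 30.0
```

```bash
python3 -m handwheel '{"delta_pos":[[0,0,0.02],[0,0,0.01],[0,0,0]],"turn":[0,0,0]}'; python3 -m handwheel '{"delta_pos":[[0,0,0.01],[0,0,0]],"turn":[0,0]}'
```

```text
clock: 20.8
tool_pos: [0.6217, 0.0833, 0.0195]
tool_rot: [-180.0, -0.0, 178.7]
ft_force: [0.3, -0.0, -0.6]
gripper_width: 0.0337
finger_force: 30.0
clock: 21.0
tool_pos: [0.6217, 0.0834, 0.0192]
tool_rot: [-180.0, -0.0, 178.7]
ft_force: [0.4, -0.6, 0.1]
gripper_width: 0.0339
finger_force: 30.0
```

```bash
python3 -m handwheel '{"delta_pos":[[0,0,0.01],[0,0,0]],"turn":[0,0]}'; python3 -m handwheel '{"delta_pos":[[0,0,0.01],[0,0,0]],"turn":[0,0]}'
```

```text
clock: 21.2
tool_pos: [0.6218, 0.0833, 0.0191]
tool_rot: [-180.0, -0.0, 178.7]
ft_force: [-2.4, -0.2, 3.3]
gripper_width: 0.0339
finger_force: 30.0
clock: 21.4
tool_pos: [0.6217, 0.0833, 0.0191]
tool_rot: [-180.0, -0.0, 178.7]
ft_force: [-4.6, -0.5, 10.0]
gripper_width: 0.0339
finger_force: 30.0
```

```bash
python3 -m handwheel '{"delta_pos":[[0,0,0],[0,0,0],[0,0,0],[0,0,0],[0,0,0],[0,0,0],[0,0,-0.2],[0,0,-0.5],[0,0,-0.9],[0,0,-0.9],[0,0,-0.9],[0,0,-0.5],[0,0,-0.3],[0,0,0]],"turn":[0,0,0,0,0,0,0,0,0,0,0,0,0,0]}' 0.7;  python3 go.py 0.5907 -0.2525 0.15 178.7
```

```text
clock: 22.8
tool_pos: [0.6222, 0.0834, 0.1457]
tool_rot: [180.0, 0.1, 178.7]
ft_force: [0.0, -0.3, -0.6]
gripper_width: 0.0635
finger_force: 0.0
t 22.8 pos [0.6222 0.0834 0.1457] psi 178.7 turn units -0.0 shift before [  0.79 -11.22  -0.14] after turn [  0.79 -11.22  -0.14]
```

```bash
python3 -m handwheel '{"delta_pos":[[0.03,-0.42,0],[0.06,-0.85,0],[0.07,-0.95,0],[0.07,-0.95,0],[0.07,-0.95,0],[0.07,-0.95,0],[0.07,-0.95,0],[0.07,-0.95,0],[0.07,-0.95,0],[0.07,-0.95,0],[0.06,-0.95,0.2],[0.05,-0.8,0.4],[0.03,-0.45,0.6],[0,-0.1,0.6],[0,0,0.2],[0,0,0]],"turn":[0,0,0,0,0,0,0,0,0,0,0,0,0,0,0,0]}' 1; python3 go.py 0.5907 -0.2525 0.011 178.7;python3 - <<'E'
from h import *
p,d=viewer.grab_frame("wrist")
for o in viewer.outline_of("wrist","small_jar")[:2]:
    P=cloud("wrist",d,o["region"]);T=P[abs(P[:,2]-.04)<.005];print(o["conf"],o["pixel"],len(T),T.mean(0),cv2.minEnclosingCircle((T[:,:2]*1000).astype(np.float32)))
E
```

```text
clock: 24.4
tool_pos: [0.5894, -0.2503, 0.083]
tool_rot: [179.9, -0.1, 178.7]
ft_force: [-0.1, 0.3, 0.6]
gripper_width: 0.0915
finger_force: 0.0
t 24.4 pos [ 0.5894 -0.2503  0.083 ] psi 178.7 turn units 0.0 shift before [-0.05 -0.07  2.4 ] after turn [-0.05 -0.07  2.4 ]
0.57 [207.9, 249.1] 2019 [ 0.59033709 -0.25295535  0.04144728] ((591.4190063476562, -253.19216918945312), 22.195308685302734)
```

```bash
python3 -m handwheel '{"delta_pos":[[-0.03,-0.05,0.4],[-0.02,-0.04,0.6],[0,0,0.6],[0,0,0.4],[0,0,0.22],[0,0,0.13],[0,0,0.05],[0,0,0],[0,0,0]],"turn":[0,0,0,0,0,0,0,0,0]}'; python3 -m handwheel '{"delta_pos":[[0,0,0],[0,0,0],[0,0,0],[0,0,0],[0,0,0],[0,0,0],[0,0,0],[0,0,0],[0,0,0],[0,0,0],[0,0,0]],"turn":[0,0,0,0,0,0,0,0,0,0,0]}' 0.2; python3 go.py 0.6194 -0.0229 0.13 178.7
```

```text
clock: 25.4
tool_pos: [0.5921, -0.254, 0.0132]
tool_rot: [-180.0, 0.0, 178.7]
ft_force: [0.3, -0.4, 0.0]
gripper_width: 0.0913
finger_force: 0.0
clock: 26.5
tool_pos: [0.5918, -0.2538, 0.0126]
tool_rot: [180.0, -0.0, 178.7]
ft_force: [0.4, 1.4, 0.6]
gripper_width: 0.0434
finger_force: 30.0
t 26.5 pos [ 0.5918 -0.2538  0.0126] psi 178.7 turn units -0.0 shift before [-0.74  7.72 -3.91] after turn [-0.75  7.72 -3.91]
```

```bash
python3 -m handwheel '{"delta_pos":[[0,0,-0.2],[0,0,-0.5],[0,0,-0.8],[0,0,-0.9],[-0.04,0.4,-0.6],[-0.08,0.8,-0.3],[-0.1,0.95,0],[-0.1,0.95,0],[-0.1,0.95,0],[-0.1,0.95,0],[-0.1,0.95,0],[-0.08,0.85,0],[-0.05,0.6,0],[-0.02,0.3,0],[0,0,0],[0,0,0]],"turn":[0,0,0,0,0,0,0,0,0,0,0,0,0,0,0,0]}'; python3 go.py 0.6194 -0.0229 0.0225 178.7
```

```text
clock: 28.1
tool_pos: [0.6202, -0.024, 0.1118]
tool_rot: [-180.0, 0.0, 178.7]
ft_force: [0.5, -0.6, -1.1]
gripper_width: 0.0433
finger_force: 30.0
t 28.1 pos [ 0.6202 -0.024   0.1118] psi 178.7 turn units -0.0 shift before [0.03 0.04 2.98] after turn [0.03 0.04 2.98]
```

```bash
python3 -m handwheel '{"delta_pos":[[0.03,0.04,0.4],[0,0,0.7],[0,0,0.7],[0,0,0.5],[0,0,0.28],[0,0,0.15],[0,0,0.1],[0,0,0.08],[0,0,0.05],[0,0,0.02],[0,0,0],[0,0,0]],"turn":[0,0,0,0,0,0,0,0,0,0,0,0]}'; python3 -m handwheel '{"delta_pos":[[0,0,0.02],[0,0,0]],"turn":[0,0]}'
```

```text
clock: 29.3
tool_pos: [0.6194, -0.0222, 0.0225]
tool_rot: [-180.0, 0.0, 178.7]
ft_force: [-0.6, 0.1, -1.4]
gripper_width: 0.0435
finger_force: 30.0
clock: 29.5
tool_pos: [0.6193, -0.0222, 0.0216]
tool_rot: [-180.0, 0.0, 178.7]
ft_force: [-0.4, 0.1, -1.0]
gripper_width: 0.0435
finger_force: 30.0
```

```bash
python3 -m handwheel '{"delta_pos":[[0,0,0.02],[0,0,0]],"turn":[0,0]}'; python3 -m handwheel '{"delta_pos":[[0,0,0.01],[0,0,0]],"turn":[0,0]}';  python3 -m handwheel '{"delta_pos":[[0,0,0.01],[0,0,0]],"turn":[0,0]}'
```

```text
clock: 29.7
tool_pos: [0.6193, -0.0222, 0.0209]
tool_rot: [180.0, -0.0, 178.7]
ft_force: [0.6, 0.5, -0.9]
gripper_width: 0.0428
finger_force: 30.0
clock: 29.9
tool_pos: [0.6193, -0.0222, 0.0207]
tool_rot: [-180.0, -0.0, 178.7]
ft_force: [0.5, -0.3, -0.5]
gripper_width: 0.0436
finger_force: 30.0
clock: 30.1
tool_pos: [0.6193, -0.0222, 0.0206]
tool_rot: [-180.0, -0.0, 178.7]
ft_force: [-2.1, 0.0, 3.8]
gripper_width: 0.0434
finger_force: 30.0
```

```bash
python3 -m handwheel '{"delta_pos":[[0,0,0],[0,0,0],[0,0,0],[0,0,0],[0,0,0],[0,0,0],[0,0,-0.2],[0,0,-0.5],[0,0,-0.9],[0,0,-0.9],[0,0,-0.9],[0,0,-0.5],[0,0,-0.3],[0,0,0]],"turn":[0,0,0,0,0,0,0,0,0,0,0,0,0,0]}' 0.7;  python3 go.py 0.4975 0.3845 0.15 178.7
```

```text
clock: 31.5
tool_pos: [0.6198, -0.0223, 0.1475]
tool_rot: [-180.0, 0.1, 178.7]
ft_force: [-0.5, -0.3, 0.2]
gripper_width: 0.0642
finger_force: 0.0
t 31.5 pos [ 0.6198 -0.0223  0.1475] psi 178.7 turn units -0.0 shift before [ 4.39 13.46 -0.08] after turn [ 4.38 13.46 -0.08]
```

```bash
python3 -m handwheel '{"delta_pos":[[0.13,0.4,0],[0.26,0.8,0],[0.31,0.95,0],[0.31,0.95,0],[0.31,0.95,0],[0.31,0.95,0],[0.31,0.95,0],[0.31,0.95,0],[0.31,0.95,0],[0.31,0.95,0],[0.31,0.95,0],[0.31,0.95,0],[0.31,0.95,0],[0.29,0.9,0.3],[0.2,0.6,0.6],[0.1,0.31,0.8],[0,0,0.5],[0,0,0.2],[0,0,0]],"turn":[0,0,0,0,0,0,0,0,0,0,0,0,0,0,0,0,0,0,0]}' 1; python3 go.py 0.4975 0.3845 0.0085 178.7;python3 - <<'E'
from h import *
p,d=viewer.grab_frame("wrist");cv2.imwrite("pics/w4.png",p[:,:,::-1])
for o in viewer.outline_of("wrist","clip_dish")[:2]:
    P=cloud("wrist",d,o["region"]);T=P[abs(P[:,2]-.026)<.005];print(o["conf"],o["pixel"],len(T),T.mean(0),cv2.minEnclosingCircle((T[:,:2]*1000).astype(np.float32)))
E
```

```text
clock: 33.4
tool_pos: [0.4963, 0.3837, 0.0733]
tool_rot: [-179.9, -0.1, 178.7]
ft_force: [0.9, 0.1, 0.4]
gripper_width: 0.091
finger_force: 0.0
t 33.4 pos [0.4963 0.3837 0.0733] psi 178.7 turn units -0.01 shift before [-0.04  0.03  2.16] after turn [-0.04  0.03  2.16]
0.87 [70.9, 273.5] 1246 [0.38618117 0.40561005 0.02652301] ((389.8661804199219, 404.15106201171875), 29.853221893310547)
```

View pics/w4.png

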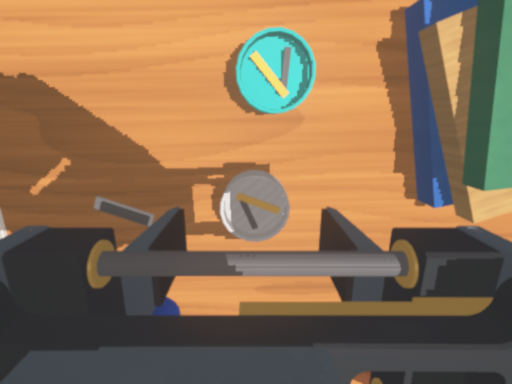

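The steel dish is between the fingers at px (254,206), with the turquoise one well clear at (277,70) and the books far right. The network only reported the turquoise dish, so I check the steel one's centre from that pixel while descending.

```bash
python3 -c "
from h import *
print(onplane('wrist',[[254,206],[219,206],[289,206]],.026))"; python3 -m handwheel '{"delta_pos":[[-0.03,0.03,0.4],[-0.01,0.0,0.6],[0,0,0.5],[0,0,0.3],[0,0,0.2],[0,0,0.13],[0,0,0.05],[0,0,0],[0,0,0]],"turn":[0,0,0,0,0,0,0,0,0]}'
```

```text
[[0.49557017 0.38599587 0.026     ]
 [0.49485872 0.35613285 0.026     ]
 [0.49627967 0.41587403 0.026     ]]
clock: 34.4
tool_pos: [0.4983, 0.3856, 0.0095]
tool_rot: [180.0, 0.0, 178.7]
ft_force: [-0.5, -0.5, 0.5]
gripper_width: 0.0911
finger_force: 0.0
```

```bash
python3 -m handwheel '{"delta_pos":[[0.02,0,0],[0,0,0],[0,0,0],[0,0,0],[0,0,0],[0,0,0],[0,0,0],[0,0,0],[0,0,0]],"turn":[0,0,0,0,0,0,0,0,0]}' 0.4; python3 go.py 0.5155 0.0862 0.12 178.7
```

```text
clock: 35.3
tool_pos: [0.4976, 0.3854, 0.0091]
tool_rot: [180.0, 0.0, 178.7]
ft_force: [-0.6, -0.3, 3.5]
gripper_width: 0.0595
finger_force: 30.0
t 35.3 pos [0.4976 0.3854 0.0091] psi 178.7 turn units -0.0 shift before [-0.83 -9.96 -3.7 ] after turn [-0.82 -9.96 -3.7 ]
```

```bash
python3 -m handwheel '{"delta_pos":[[0,0,-0.2],[0,0,-0.5],[0,0,-0.8],[0,0,-0.9],[-0.03,-0.4,-0.6],[-0.07,-0.8,-0.3],[-0.08,-0.95,0],[-0.08,-0.95,0],[-0.08,-0.95,0],[-0.08,-0.95,0],[-0.08,-0.95,0],[-0.08,-0.95,0],[-0.08,-0.95,0],[-0.08,-0.95,0],[-0.07,-0.7,0],[-0.04,-0.4,0],[-0.01,-0.06,0],[0,0,0],[0,0,0]],"turn":[0,0,0,0,0,0,0,0,0,0,0,0,0,0,0,0,0,0,0]}'; python3 go.py 0.5155 0.0862 0.019 178.7
```

```text
clock: 37.2
tool_pos: [0.5165, 0.0868, 0.1082]
tool_rot: [180.0, 0.0, 178.7]
ft_force: [-0.2, 0.1, -1.0]
gripper_width: 0.0597
finger_force: 30.0
t 37.2 pos [0.5165 0.0868 0.1082] psi 178.7 turn units 0.0 shift before [ 0.03 -0.02  2.97] after turn [ 0.03 -0.02  2.97]
```

```bash
python3 -m handwheel '{"delta_pos":[[0.02,-0.01,0.4],[0,0,0.7],[0,0,0.7],[0,0,0.5],[0,0,0.28],[0,0,0.15],[0,0,0.1],[0,0,0.08],[0,0,0.04],[0,0,0.02],[0,0,0],[0,0,0]],"turn":[0,0,0,0,0,0,0,0,0,0,0,0]}'; python3 -m handwheel '{"delta_pos":[[0,0,0.02],[0,0,0]],"turn":[0,0]}'
```

```text
clock: 38.4
tool_pos: [0.516, 0.0858, 0.0191]
tool_rot: [180.0, 0.0, 178.7]
ft_force: [1.4, -0.0, -0.8]
gripper_width: 0.0596
finger_force: 30.0
clock: 38.6
tool_pos: [0.5159, 0.0858, 0.0184]
tool_rot: [-180.0, 0.0, 178.7]
ft_force: [-0.2, -0.2, -1.9]
gripper_width: 0.0597
finger_force: 30.0
```

```bash
python3 -m handwheel '{"delta_pos":[[0,0,0.02],[0,0,0]],"turn":[0,0]}'; python3 -m handwheel '{"delta_pos":[[0,0,0.01],[0,0,0]],"turn":[0,0]}'
```

```text
clock: 38.8
tool_pos: [0.5158, 0.0858, 0.0177]
tool_rot: [-180.0, -0.0, 178.7]
ft_force: [-0.6, -0.1, -1.3]
gripper_width: 0.0594
finger_force: 30.0
clock: 39.0
tool_pos: [0.5158, 0.0858, 0.0174]
tool_rot: [-180.0, -0.0, 178.7]
ft_force: [0.7, -0.2, -1.9]
gripper_width: 0.0596
finger_force: 30.0
```

```bash
python3 -m handwheel '{"delta_pos":[[0,0,0.01],[0,0,0]],"turn":[0,0]}'; python3 -m handwheel '{"delta_pos":[[0,0,0.01],[0,0,0]],"turn":[0,0]}'
```

```text
clock: 39.2
tool_pos: [0.5159, 0.0858, 0.0171]
tool_rot: [-180.0, 0.0, 178.7]
ft_force: [-0.0, 0.2, -1.2]
gripper_width: 0.0597
finger_force: 30.0
clock: 39.4
tool_pos: [0.5159, 0.0858, 0.0171]
tool_rot: [-180.0, -0.0, 178.7]
ft_force: [-2.0, -0.4, 5.8]
gripper_width: 0.0597
finger_force: 30.0
```

Contact. Release, rise, back away to clear the top view.

```bash
python3 -m handwheel '{"delta_pos":[[0,0,0],[0,0,0],[0,0,0],[0,0,0],[0,0,0],[0,0,-0.2],[0,0,-0.5],[0,0,-0.9],[0,0,-0.9],[0,0,-0.9],[0,0,-0.9],[0,0,-0.5],[0,0,-0.2],[0,0,0]],"turn":[0,0,0,0,0,0,0,0,0,0,0,0,0,0]}' 0.85; python3 -m handwheel '{"delta_pos":[[0,0.4,0],[0,0.9,0],[0,0.9,0],[0,0.9,0],[0,0.9,0],[0,0.9,0],[0,0.9,0],[0,0.9,0],[0,0.9,0],[0,0.9,0],[0,0.9,0],[0,0.9,0],[0,0.4,0],[0,0,0]],"turn":[0,0,0,0,0,0,0,0,0,0,0,0,0,0]}'; python3 - <<'E'
from h import *
p,d=viewer.grab_frame("top")
for n,h in dict(cologne=.060,pill_box=.038,small_jar=.048,clip_dish=.034).items():
    for o in viewer.outline_of("top",n)[:3]:
        P=cloud("top",d,o["region"]);T=P[abs(P[:,2]-h)<.006]
        if len(T)>10:print(n,round(o["conf"],2),np.round(o["pixel"]),len(T),np.median(T[:,2]).round(4),[np.round(x,1) for x in cv2.minAreaRect((T[:,:2]*1000).astype(np.float32))])
s,_=viewer.grab_frame("scene")
a=cv2.resize(p[95:205,190:300],(390,390),interpolation=cv2.INTER_CUBIC);b=cv2.resize(s[180:275,220:345],(400,390),interpolation=cv2.INTER_CUBIC)
cv2.imwrite("pics/end.png",np.hstack([a,b])[:,:,::-1]);cv2.imwrite("pics/endtop.png",p[:,:,::-1])
E
```

```text
clock: 40.8
tool_pos: [0.516, 0.0858, 0.1674]
tool_rot: [180.0, 0.1, 178.7]
ft_force: [0.0, 0.0, -0.2]
gripper_width: 0.0776
finger_force: 0.0
clock: 42.2
tool_pos: [0.5224, 0.4078, 0.1655]
tool_rot: [-179.9, -0.1, 178.8]
ft_force: [-0.4, -0.6, -0.2]
gripper_width: 0.0775
finger_force: 0.0
cologne 0.83 [163. 257.] 187 0.0599 [array([514.9, -19.5]), array([39.1, 37.8]), np.float64(0.2)]
pill_box 0.92 [123. 222.] 304 0.0378 [array([621. ,  83.2]), array([34.1, 64.4]), np.float64(89.2)]
small_jar 0.59 [125. 260.] 222 0.0478 [array([617.1, -23. ]), array([41.9, 42.4]), np.float64(86.2)]
clip_dish 0.69 [162. 220.] 94 0.0336 [array([516.5,  86. ]), array([58.9, 55.8]), np.float64(80.7)]
```

View pics/end.png

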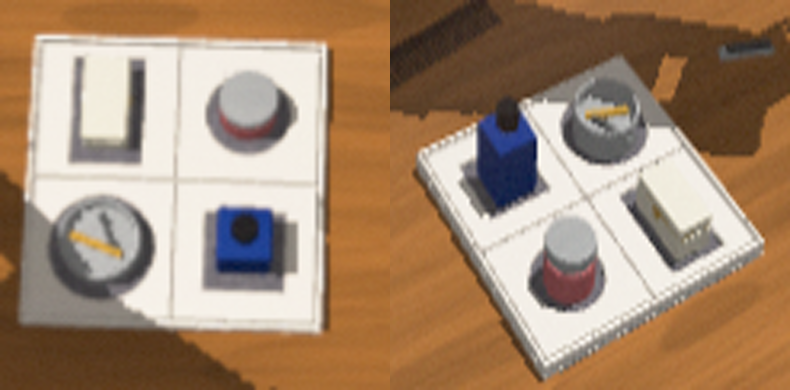

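View pics/endtop.png

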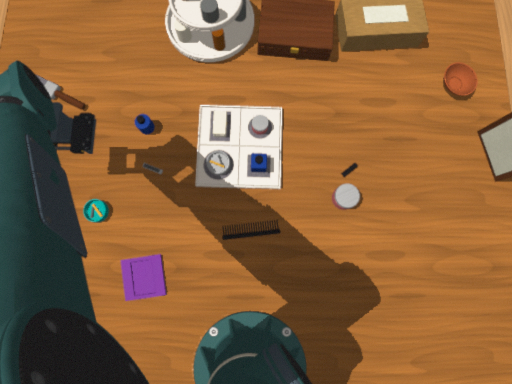

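All four items stand in their recesses, aligned, with tops at the expected heights. The round bottle (145,124) and the large jar (347,195) have not moved.

```bash
python3 -c "
from rig import finish_job
print(finish_job())"
```

```text
the job is handed in; nothing more can be done
None
```

The job is handed in at about 42 s: the final pictures show the cologne, pill box, small jar and clip dish upright in their own recesses, the bottle and pill box lined up, and the round bottle and large jar still where they stood.

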